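Tighten the water filter's coupling nut on the kitchen table

ROBOT

A 7-joint arm with a two-finger parallel gripper is mounted at the origin on the work surface. World frame = base frame: x ahead of the robot, y to its left, z up, the work surface at z = 0. Lengths are in m, angles in rad, forces in N, time in s.
With the tool pointing down it reaches from about 0.4 to 0.875 m from the base axis. Payload 6.5 kg.
Tool frame: the origin (TCP) lies on the centre line of the jaws, within the pads' length; the fingertips stand ctrl.tcp_to_tips ahead of it and the grasp point (between the pads) is the TCP (ctrl.tcp_to_tips is the distance from the TCP to the fingertips, in m); z points along the fingers, y is the line along which they close (so a half turn about z gives the same grasp; the last joint's range is limited). The gripper opens to 88 mm and grips with 3 to 60 N. Pads are 18 mm wide; open, the fingers measure 123 mm over their backs; the gripper's body (75 mm by 187 mm) begins 45 mm behind the grasp point.
Start: joints at [1.228, 0.536, -0.004, 1.538, 0.003, 1.067, -0.071], TCP at [0.178, -0.625, 0.258] pointing down, gripper open.
Joint ranges: [-2.7, 2.7], [-0.37, 2.16], [-1.27, 1.26], [0.24, 2.4], [-1.31, 4.45], [0.19, 1.91], [-2.76, 2.76]. Speed limits (rad/s): [2.39, 2.39, 3.14, 3.14, 3.14, 3.14, 3.14].

INTERFACE

Orientations are given as a rotation vector (axis times angle).
In Python, from plant import readout, grab_frame, calibration, workorder, ctrl gives the robot as it stands.
- The arm moves only by the shell command python3 -m handwheel 'ROWS'. ROWS is JSON, a list of rows, each a list of 3 entries, a list of its own where there are three numbers: the finger opening in mm, from 0 to 88.1, then the shift along the tool's x, y, z scaled (see below), then the turn, a rotation vector about the tool's x, y, z scaled (see below). In form: [[fingers, [dx, dy, dz], [wx, wy, wz]], ...]. A call has 1 to 20 rows; each row shifts and turns the commanded pose from where the row before left it, along the tool's axes as they then stand; what a row does not reach is not made up. The controller multiplies each number of a shift by 0.025 m and each number of a turn by 0.1 rad. A row lasts 1/8 s, in which the tool goes at most 62.5 mm and 10.7 degrees, less where a joint would pass 70% of its speed; a pose out of reach is approached as far as the arm can. A call with a number of a shift or a turn outside -1 to 1 is refused whole. A call with a gripper value outside its range is refused whole. The fingers move at their own pace and stop on an object; the grip force is fixed at half the most. Time passes only in rows, so rows that do not move let the fingers close. It gives the time, the measured TCP pose, the force, the opening and the grip force at its end, in the units of the state.
- readout.get_obs(): the state, without advancing time (a new reading comes with each control period).
- grab_frame(name): name is "scene" or "side" or "wrist"; returns (picture, depth): 384x512x3 uint8, red, green, blue; 384x512 float32, m along the optical axis (not along the pixel's ray), 0 where there is no reading.
- calibration(name): a dict with "mtx" (3x3 intrinsics, pixels), "dist_coeffs" ([k1, k2, p1, p2, k3] as OpenCV has them; the pictures are not rectified), "eye" and "attitude" of the camera in the world. Camera axes: x right, y down, z forward; pixel columns grow to the right and rows downward; lengths in m; the calibration is good to about 2 mm. A picture is of the moment at which its call begins: read the wrist's pose just before it. calibration takes no time and is no camera call; for the wrist camera it gives the pose at the moment of the call.
- workorder.close_job(): hands the job in; it is judged then, once.
The state is a dict: "time": time; "q": joint angles; "joint_vel": joint speeds; "joint_torque": joint torques, N m; "position": TCP position; "tool_rot": TCP orientation; "contact_force": force on the tool from outside, world axes, zero at the start; "ft_torque": the same for the moment, N m; "opening": finger opening in m; "finger_force": force on a finger pad.
Only numpy, scipy, OpenCV 4.12 (cv2) and the standard library are available. Lean on these libraries where they do the work, as an engineer would, in place of code of your own. Each camera call takes 0.05 s, during which the arm holds its last target. There are 200 camera calls.

TASK

Tighten the brass coupling nut of the water filter: first turn it clockwise by hand by its wings, without the wrench, until it stops finger-tight; then put the wrench on its hexagon and pull it an eighth of a turn further clockwise, so that the wing lies over the red mark on the white disc, no more. Finally take the wrench off and lay it flat on the table clear of the nut, leaving the nut tight and the gravy boat and mug where they are.

Things in the scene. Friction and masses are not known exactly. Their poses are not given: they have to be found in the camera images.
- filter: Water filter stand, fixed. Origin on the table, on the nut's vertical axis. A 26 mm steel riser comes up through the nut, bends at 78 mm height and runs level along the filter's +y (pipe top at 93 mm) to a white and blue housing, 108 mm across, 205 mm high, centred 200 mm out. A white disc, 172 mm across, is painted flush on the table round the nut: the wrench slides over it.
- nut_axis (a point): Fixed point on the nut's vertical axis, at the top of its hub, 62 mm above the table. Nothing but the hexagon stands below the wings; angles said to be in the filter's frame are counter-clockwise from above, 0 = filter +x, pi/2 = along the pipe.
- coupling: Brass nut, captive, turning about the vertical axis at constant height; origin on the axis at table level. Heights 4 to 34 mm: hexagon 60 mm across flats, 69 mm over corners. 34 to 62 mm: hub 58 mm across with a pair of wings. A wrench handle fits along the nut's own direction 0.30 rad (counter-clockwise from its x) plus any multiple of 60 degrees; one wing points along its own -0.10 rad.
- wing (a point): On one of the two wings, 64 mm from the axis, 51 mm above the table. Wings reach 75 mm from the axis, are 12 mm thick, from 40 to 62 mm height, red-striped on top. This wing is on the side away from the pipe: finger-tight it points to -1.30 rad in the filter's frame; it starts 0.7 to 1.2 rad counter-clockwise of there.
- nut (a joint): Hand turning of the nut, rad, clockwise from above positive: starts between 0 and 0.5, turns lightly (0.15 N m, stays where left, can also be turned back), and comes to a firm stop at 1.20, which is finger-tight. The wing's total turn is joint nut + joint seat.
- seat (a joint): Squeezing of the seal after finger-tight, rad, clockwise positive: 0 at first, needs 0.9 N m (about 9 N at the wrench's grip, 14 N on a wing), stays where left. At 0.785 (an eighth of a turn) the wing lies over the red mark; it could be forced on to 1.3, which is too tight.
- red_mark (a point): Red radial stripe, 36 mm by 9 mm, painted on the white disc: its middle, 68 mm from the nut axis, at -2.085 rad in the filter's frame.
- wrench: Loose open-ended wrench, about 0.35 kg, flat on the table, jaw opening to its own +x. Origin on its underside below the grip. Red handle 18 mm wide, 22 mm high, x = -70 to +42 mm; steel jaw 14 mm thick, 63 mm opening flared at the tips, 97 mm wide outside, x = +46 to +141 mm. It slides flat or lifted a little onto the hexagon, below the wings, the jaw's sides parallel to two flats.
- wrench_jaw (a point): Centre of the jaw opening, 105 mm from the wrench's origin along its x, 7 mm above its underside; lies on the nut's axis when the wrench is on. Back of the jaw 37 mm behind it, tips 36 mm ahead; about 0.1 rad of play either way on the nut. At finger-tight the handle, seen from the nut, can stand at -0.90 rad in the filter's frame (or 60 degrees either way).
- wrench_grip (a point): Middle of the handle's grip, 11 mm above the wrench's underside.
- gravy_boat: Bystander: cream gravy boat with yellow band, 110 mm across, about 180 mm long with handle and lip, 80 mm high; origin under its centre.
- mug: Bystander: blue mug, 80 mm across, 90 mm high; origin under its centre.
Mind the look-alikes: they are no part of the job. Several things look just like the wrench: the one meant starts farthest to the robot's right.

How it is judged:
By the outcome, as a careful person would: the job done as asked, in the order asked, and still so for the second after the job is handed in, with the robot touching nothing.
It also fails if it takes over 69 s, if anything falls off the work surface, if the arm or the gripper's body presses on something with over 40 N, if the wrist force passes 120 N, or if a joint passes its speed limit or range.

## Working session

There is one attempt and no reset: what is moved stays moved. The work goes in short steps, Python scripts to look and compute and a shell command to move; the robot and the scene stay as the last step left them, time stands still between calls to the robot, and variables do not carry over. Pictures are saved under pics/ and viewed, at most 10 in all, crops included, and the job is handed in when it is done.

```bash
ls; mkdir -p pics; python3 - <<'E'
from plant import readout, grab_frame, calibration, workorder, ctrl
import cv2,numpy as np
o=readout.get_obs();print({k:np.round(v,3).tolist() for k,v in o.items()},ctrl.tcp_to_tips)
ims=[]
for n in ["scene","side","wrist"]:
    p,d=grab_frame(n);c=calibration(n);np.savez(f'pics/{n}0.npz',p=p,d=d,**{k:np.array(v) for k,v in c.items()})
    print(n,c)
    cv2.imwrite(f'pics/{n}0.png',cv2.resize(p[:,:,::-1],(800,600)))
E
```

```text
pics
{'time': 0.0, 'q': [1.228, 0.537, -0.004, 1.539, 0.003, 1.067, -0.071], 'joint_vel': [-0.0, -0.0, 0.0, 0.001, -0.001, -0.001, -0.0], 'joint_torque': [0.0, -57.097, 0.99, -25.16, -0.056, 0.018, 0.0], 'position': [0.177, -0.625, 0.257], 'tool_rot': [-3.11, -0.433, 0.001], 'contact_force': [-0.108, -0.628, -0.057], 'ft_torque': [0.035, 0.017, 0.011], 'finger_force': 0.0, 'opening': 0.088} 0.019
scene {'mtx': array([[475.44513881,   0.        , 255.05436023],
       [  0.        , 475.44513881, 189.49436951],
       [  0.        ,   0.        ,   1.        ]]), 'dist_coeffs': array([-0.06388761,  0.        ,  0.        ,  0.        ,  0.        ]), 'eye': array([ 1.12285644, -0.56622835,  1.16211548]), 'attitude': array([-2.29676032, -1.06116133,  0.36930504])}
side {'mtx': array([[462.75583667,   0.        , 240.35049707],
       [  0.        , 462.75583667, 194.81235873],
       [  0.        ,   0.        ,   1.        ]]), 'dist_coeffs': array([-0.12140108,  0.        ,  0.        ,  0.        ,  0.        ]), 'eye': array([-0.00423389,  1.04145961,  1.02902888]), 'attitude': array([-0.55162159,  2.61435928, -1.22922685])}
wrist {'mtx': array([[296.01411889,   0.        , 255.19045013],
       [  0.        , 296.01411889, 192.23332686],
       [  0.        ,   0.        ,   1.        ]]), 'dist_coeffs': array([-0.01119554,  0.        ,  0.        ,  0.        ,  0.        ]), 'eye': array([ 0.25137477, -0.60326081,  0.38426383]), 'attitude': array([ 2.30624162, -1.7425485 , -0.2634366 ])}
```

View pics/scene0.png

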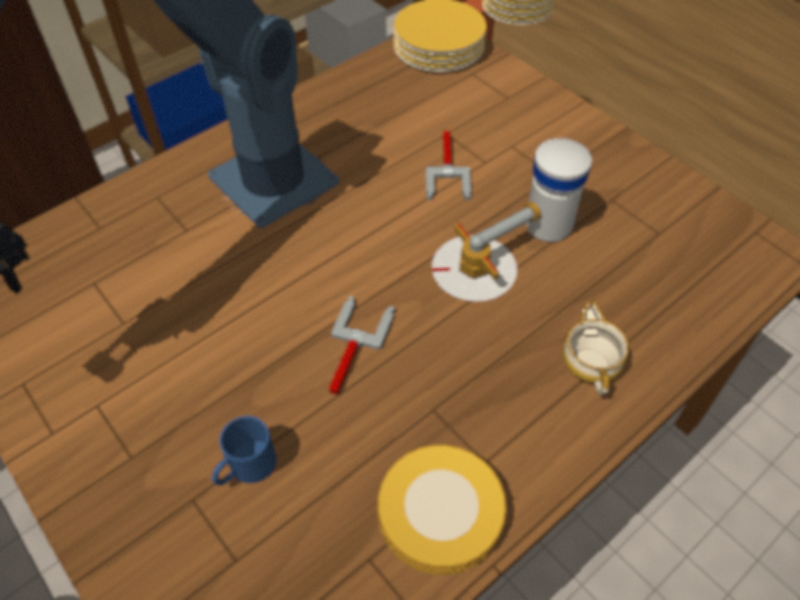

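View pics/side0.png

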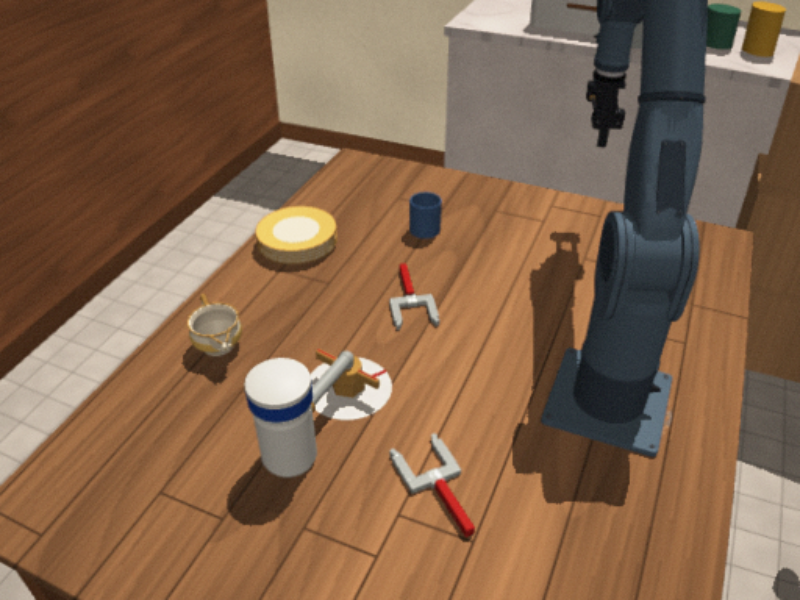

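Scene picture (800x600): the right-hand wrench has its handle end at (335,388), jaw back at (358,336) and tips at (350,300)/(391,310). The disc centre is about (475,268), the red mark (440,269), the wing ends (460,228)/(502,282) and the housing top (562,158). The side view agrees: disc (350,388), mark (378,374), wrench handle (405,275), tips (399,322)/(434,320).

```bash
cat > h.py <<'E'
import numpy as np,cv2
from scipy.spatial.transform import Rotation as R
def rays(c,uv):
    uv=np.asarray(uv,float).reshape(-1,1,2)
    n=cv2.undistortPoints(uv,c['mtx'],c['dist_coeffs'])[:,0]
    return np.c_[n,np.ones(len(n))]@R.from_rotvec(c['attitude']).as_matrix().T
def onplane(c,uv,z):
    r=rays(c,uv);return c['eye']+r*((z-c['eye'][2])/r[:,2])[:,None]
def tri(c1,u1,c2,u2):
    out=[]
    for a,b in zip(rays(c1,u1),rays(c2,u2)):
        A=np.c_[a,-b];s=np.linalg.lstsq(A,c2['eye']-c1['eye'],rcond=None)[0]
        p=c1['eye']+a*s[0];q=c2['eye']+b*s[1];out.append(np.r_[(p+q)/2,np.linalg.norm(p-q)])
    return np.array(out)
def cloud(f):
    p,d=f['p'],f['d'];v,u=np.mgrid[:384,:512];uv=np.c_[u.ravel(),v.ravel()]
    X=f['eye']+rays(f,uv)*d.reshape(-1,1)
    return X.reshape(384,512,3),cv2.cvtColor(p,cv2.COLOR_RGB2HSV)
E
python3 - <<'E'
from h import *
np.set_printoptions(precision=4,suppress=True)
S=dict(np.load('pics/scene0.npz'));D=dict(np.load('pics/side0.npz'))
s=lambda L:np.array(L)*.64
# triangulate: handle end, back of jaw, tips, redmark, housing top, wing ends, bend
a=[(335,388),(354,345),(350,300),(391,310),(440,269),(562,158),(460,228),(502,282)]
b=[(404,267),(411,293),(399,325),(434,322),(378,374),(279,379),(378,383),(320,352)]
print(tri(S,s(a),D,s(b)))
for n,f in (('scene',S),('side',D)):
    X,h=cloud(f);H,Sa,V=h[...,0],h[...,1],h[...,2]
    print(n)
    white=(Sa<40)&(V>140)&(X[...,2]<.02)&(X[...,0]>.2)&(X[...,0]<.9)&(abs(X[...,1])<.6)
    nl,lab,st,ce=cv2.connectedComponentsWithStats(white.astype(np.uint8))
    i=1+np.argmax(st[1:,4]);m=(lab==i)
    cnt=max(cv2.findContours(m.astype(np.uint8),0,2)[0],key=cv2.contourArea)
    P=onplane(f,cv2.convexHull(cnt)[:,0].astype(float),0)
    print(' disc circle',cv2.minEnclosingCircle(P[:,:2].astype(np.float32)),P[:,:2].min(0),P[:,:2].max(0),X[m].mean(0))
    red=((H<6)|(H>174))&(Sa>190)&(V>70)&(X[...,2]<.08)&(X[...,0]>.1)&(X[...,0]<1)
    nl,lab,st,ce=cv2.connectedComponentsWithStats(red.astype(np.uint8))
    for i in range(1,nl):
        if st[i,4]>12:
            m=lab==i; Q=X[m]; 
            zz=.022 if Q[:,2].mean()>.012 else 0
            w=onplane(f,np.argwhere(m)[:,::-1],zz)[:,:2];c=w.mean(0);u,sv,vt=np.linalg.svd(w-c);t=(w-c)@vt[0]
            print(' red',st[i,4],'px',ce[i]/.64,'plane ctr',c,'dir',vt[0],'ends',c+vt[0]*t.min(),c+vt[0]*t.max(),'depthz',np.median(Q[:,2]))
E
```

```text
[[ 0.5272 -0.229   0.0114  0.0079]
 [ 0.4756 -0.1458  0.0096  0.0086]
 [ 0.4288 -0.0678  0.0109  0.076 ]
 [ 0.4206 -0.0526  0.0027  0.079 ]
 [ 0.4407  0.1062 -0.002   0.0019]
 [ 0.5018  0.3568  0.1916  0.0034]
 [ 0.4127  0.1776  0.0487  0.0118]
 [ 0.5607  0.143   0.044   0.0216]]
scene
 disc circle ((0.4823877811431885, 0.16116899251937866), 0.08408772945404053) [0.3986 0.0787] [0.5657 0.2422] [ 0.4921  0.1435 -0.0008]
 red 91 px [446.7205 147.0295] plane ctr [0.1985 0.3467] dir [ 0.7495 -0.662 ] ends [0.1577 0.3828] [0.2337 0.3156] depthz 0.0197228471414852
 red 213 px [342.833  367.1141] plane ctr [ 0.5108 -0.1929] dir [ 0.5307 -0.8476] ends [ 0.4807 -0.1448] [ 0.5392 -0.2382] depthz 0.019830405356739522
side
 disc circle ((0.27382105588912964, 0.2733372151851654), 0.064459428191185) [0.2098 0.2102] [0.3381 0.3377] [0.2602 0.2942 0.0146]
 red 99 px [405.5556 278.6301] plane ctr [ 0.4987 -0.1794] dir [-0.5187  0.855 ] ends [ 0.5284 -0.2285] [ 0.4719 -0.1352] depthz 0.02292409387718264
 red 298 px [454.3047 507.7339] plane ctr [0.1863 0.362 ] dir [-0.7447  0.6673] ends [0.2307 0.3222] [0.1449 0.3991] depthz 0.021917188394101728
```

```bash
R='[88,[0.95,-1,0],[0,0,0]]'; python3 -m handwheel '[[88,[0.95,-1,0],[0,0,0]],[88,[0.95,-1,0],[0,0,0]],[88,[0.95,-1,0],[0,0,0]],[88,[0.95,-1,0],[0,0,0]],[88,[0.95,-1,0],[0,0,0]],[88,[0.95,-1,0],[0,0,0]],[88,[0.95,-1,0],[0,0,0]],[88,[0.95,-1,0],[0,0,0]],[88,[0.95,-1,0],[0,0,0]],[88,[0.95,-1,0],[0,0,0]],[88,[0.95,-1,0],[0,0,0]],[88,[0.95,-1,0],[0,0,0]],[88,[0.95,-1,0],[0,0,0]],[88,[0.95,-1,0],[0,0,0]],[88,[0.95,-1,0],[0,0,0]],[88,[0.95,-1,0],[0,0,0]],[88,[0.95,-1,0],[0,0,0]],[88,[0.95,-1,0],[0,0,0]],[88,[0.95,-1,0],[0,0,0]],[88,[0.95,-1,0],[0,0,0]]]'
python3 -m handwheel '[[88,[0.95,-1,0],[0,0,-1]],[88,[0.8,-1,0],[0,0,-1]],[88,[0.8,-1,0],[0,0,-1]],[88,[0.6,-1,0],[0,0,-1]],[88,[0,0,0],[0,0,-1]],[88,[0,0,0],[0,0,-1]],[88,[0,0,0],[0,0,-1]],[88,[0,0,0],[0,0,-1]],[88,[0,0,0],[0,0,-1]],[88,[0,0,0],[0,0,-1]],[88,[0,0,0],[0,0,-1]],[88,[0,0,0],[0,0,-1]],[88,[0,0,0],[0,0,-1]],[88,[0,0,0],[0,0,-1]],[88,[0,0,0],[0,0,-1]],[88,[0,0,0],[0,0,-1]],[88,[0,0,0],[0,0,-1]],[88,[0,0,0],[0,0,-1]],[88,[0,0,0],[0,0,-1]],[88,[0,0,0],[0,0,-1]]]'
cat >> h.py <<'E'
def shot(name,tag,crop=None):
    from plant import grab_frame,calibration
    c=calibration(name);p,d=grab_frame(name)
    np.savez(f'pics/{tag}.npz',p=p,d=d,**{k:np.array(v) for k,v in c.items()})
    cv2.imwrite(f'pics/{tag}.png',cv2.resize(p[:,:,::-1],(800,600),interpolation=cv2.INTER_CUBIC))
def state():
    from plant import readout
    o=readout.get_obs();M=R.from_rotvec(o['tool_rot']).as_matrix()
    print('t %.2f'%o['time'],'p',np.round(o['position'],4),'yaw %.3f'%np.arctan2(M[1,0],M[0,0]),'z',np.round(M[:,2],3),'F',np.round(o['contact_force'],1),'T',np.round(o['ft_torque'],2),'op %.4f ff %.1f'%(o['opening'],o['finger_force']),'q',np.round(o['q'],2))
E
python3 -c "
from h import *
state();shot('wrist','w1')"
```

```text
time: 2.65
position: [0.4982, -0.0135, 0.2576]
tool_rot: [3.112, 0.433, -0.001]
contact_force: [-1.3, -1.2, 0.1]
opening: 0.088
finger_force: 0.0
time: 5.15
position: [0.5281, 0.1073, 0.2576]
tool_rot: [-1.31, -2.855, 0.001]
contact_force: [0.3, -0.1, -0.6]
opening: 0.0884
finger_force: 0.0
t 5.15 p [0.5281 0.1073 0.2576] yaw 2.282 z [-0. -0. -1.] F [ 0.3 -0.1 -0.6] T [-0.03 -0.17  0.07] op 0.0884 ff 0.0 q [ 0.34  0.47 -0.81  1.8   0.39  1.04  0.09]
```

View pics/w1.png

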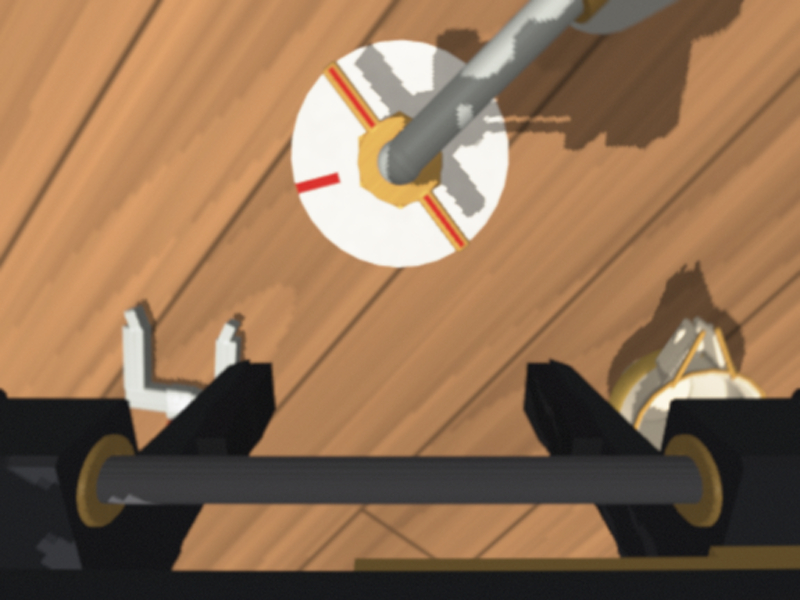

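Wrist view: disc spans x 291–509, y 40–267. The near wing runs from (430,198) to (463,247), the far wing end is at (328,68), and the mark runs (298,189)–(339,178). The wrench tips are at (135,305)/(235,320) and its back-left corner at (130,405).

```bash
python3 - <<'E'
from h import *
np.set_printoptions(precision=4,suppress=True)
W=dict(np.load('pics/w1.npz'));s=lambda L:np.array(L)*.64
print('view dir',R.from_rotvec(W['attitude']).as_matrix()[:,2],W['eye'])
P=onplane(W,s([(291,153),(509,153),(400,40),(400,267)]),0);print('disc',P[:,:2])
m=(W['p'].min(2)>190);nl,lab,st,ce=cv2.connectedComponentsWithStats(m.astype(np.uint8));m=lab==1+np.argmax(st[1:,4])
hull=cv2.convexHull(np.argwhere(m)[:,::-1].astype(np.int32))[:,0].astype(float)
H=onplane(W,hull,0)[:,:2];print('circ',cv2.minEnclosingCircle(H.astype(np.float32)))
A=np.c_[2*H,np.ones(len(H))];x=np.linalg.lstsq(A,(H**2).sum(1),rcond=None)[0];c=x[:2];print('fit',c,np.sqrt(x[2]+c@c))
k=onplane(W,s([(298,189),(339,178)]),0)[:,:2];print('mark',k,k.mean(0)-c,np.linalg.norm(k.mean(0)-c),'phi',np.arctan2(*(k.mean(0)-c)[::-1])+2.085)
w=onplane(W,s([(328,68),(463,247)]),.062)[:,:2];print('wing',w,w.mean(0),np.linalg.norm(w-w.mean(0),axis=1),'ang',np.arctan2(*(w[1]-w[0])[::-1]))
print('wrench tips z.007',onplane(W,s([(135,305),(235,320),(130,405)]),.01))
X,h=cloud(W)
for u,v in [(455,235),(335,78)]: print(X[int(v*.64),int(u*.64)])
E
```

```text
view dir [ 0.1935 -0.2258 -0.9547] [0.4782 0.1663 0.3848]
disc [[0.4115 0.1123]
 [0.5427 0.2252]
 [0.4247 0.2296]
 [0.5376 0.0985]]
circ ((0.4785715341567993, 0.15498477220535278), 0.08532792329788208)
fit [0.4803 0.1629] 0.08505527432526752
mark [[0.4325 0.0937]
 [0.4524 0.1221]] [-0.0378 -0.055 ] 0.06676787162972676 phi -0.08801449069401857
wing [[0.4091 0.1776]
 [0.5523 0.1494]] [0.4807 0.1635] [0.073 0.073] ang -0.19421628919884254
wrench tips z.007 [[ 0.3861 -0.0726  0.01  ]
 [ 0.4589 -0.0278  0.01  ]
 [ 0.4329 -0.1595  0.01  ]]
[0.5414 0.1522 0.0641]
[0.4151 0.1763 0.0615]
```

```bash
python3 -m handwheel '[[40,[0,0,0],[0,0,-0.95]],[40,[0,0,0],[0,0,-0.95]],[40,[0,0,0],[0,0,-0.95]],[40,[0,0,0],[0,0,-0.95]],[40,[0,0,0],[0,0,-0.95]],[40,[0,0,0],[0,0,-0.95]],[40,[0,0,0],[0,0,-0.95]],[40,[-0.16,0.9,0.5],[0,0,0]],[40,[-0.16,0.9,0.8],[0,0,0]],[40,[0,0,1],[0,0,0]],[40,[0,0,1],[0,0,0]],[40,[0,0,1],[0,0,0]],[40,[0,0,1],[0,0,0]],[40,[0,0,0],[0,0,0]],[40,[0,0,0],[0,0,0]]]'; python3 -c "
from h import *
state()"
```

```text
time: 7.08
position: [0.5456, 0.1501, 0.1261]
tool_rot: [0.313, 3.125, 0.001]
contact_force: [0.6, 0.2, 0.3]
opening: 0.0399
finger_force: 0.0
t 7.08 p [0.5456 0.1501 0.1261] yaw 2.942 z [ 0.001  0.    -1.   ] F [0.6 0.2 0.3] T [ 0.05 -0.2   0.07] op 0.0399 ff 0.0 q [ 0.24  0.73 -0.82  1.82  0.67  0.89  0.48]
```

```bash
python3 -m handwheel '[[40,[0,0,0.97],[0,0,0]],[40,[0,0,0.97],[0,0,0]],[40,[0,0,0.97],[0,0,0]],[40,[0,0,0],[0,0,0]],[40,[0.008,-0.211,0],[0,0,0.8]],[40,[0.008,-0.211,0],[0,0,0.8]]]'; python3 -m handwheel '[[40,[0.008,-0.211,0],[0,0,0.8]],[40,[0.008,-0.211,0],[0,0,0.8]],[40,[0.008,-0.211,0],[0,0,0.8]],[40,[0.008,-0.211,0],[0,0,0.8]],[40,[0.008,-0.211,0],[0,0,0.8]],[40,[0.008,-0.211,0],[0,0,0.8]],[40,[0.008,-0.211,0],[0,0,0.8]],[40,[0.008,-0.211,0],[0,0,0.8]],[40,[0.008,-0.211,0],[0,0,0.8]],[40,[0.008,-0.211,0],[0,0,0.8]]]'; python3 -c "
from h import *
state()"
```

```text
time: 7.82
position: [0.5427, 0.1399, 0.053]
tool_rot: [0.566, 3.09, 0.001]
contact_force: [-0.4, -0.2, 0.4]
opening: 0.04
finger_force: 0.0
time: 9.07
position: [0.5081, 0.1035, 0.0534]
tool_rot: [1.723, 2.626, 0.005]
contact_force: [1.8, 2.1, -1.4]
opening: 0.04
finger_force: 1.0
t 9.07 p [0.5081 0.1035 0.0534] yaw 1.980 z [ 0.003  0.002 -1.   ] F [ 1.8  2.1 -1.4] T [ 0.38 -0.35  0.01] op 0.0400 ff 1.0 q [ 0.12  0.7  -0.52  1.98  0.59  0.61 -0.38]
```

```bash
python3 -m handwheel '[[40,[0.007,-0.185,0],[0,0,0.7]],[40,[0.007,-0.185,0],[0,0,0.7]],[40,[0.007,-0.185,0],[0,0,0.7]],[40,[0.007,-0.185,0],[0,0,0.7]],[40,[0.005,-0.13,0],[0,0,0.5]]]'; python3 -m handwheel '[[40,[0,-0.06,0],[0,0,0.2]]]';python3 -m handwheel '[[40,[0,-0.06,0],[0,0,0.2]]]'; python3 -c "
from h import *
state()"
```

```text
time: 9.7
position: [0.4874, 0.0979, 0.0534]
tool_rot: [2.13, 2.307, 0.005]
contact_force: [2.3, 0.2, -1.2]
opening: 0.04
finger_force: 1.1
time: 9.82
position: [0.4857, 0.0976, 0.0533]
tool_rot: [2.152, 2.287, 0.004]
contact_force: [2.5, -0.1, 0.3]
opening: 0.04
finger_force: 1.1
time: 9.95
position: [0.4839, 0.0972, 0.053]
tool_rot: [2.175, 2.266, 0.003]
contact_force: [3.5, 0.3, 1.6]
opening: 0.0399
finger_force: 1.1
t 9.95 p [0.4839 0.0972 0.053 ] yaw 1.611 z [ 0.002  0.001 -1.   ] F [3.5 0.3 1.6] T [-0.04 -0.56  0.03] op 0.0399 ff 1.1 q [ 0.05  0.66 -0.42  2.04  0.51  0.54 -0.7 ]
```

```bash
for i in 1 2 3 4; do :; done; python3 -m handwheel '[[40,[0,-0.06,0],[0,0,0.2]],[40,[0,-0.04,0],[0,0,0.15]]]';python3 -m handwheel '[[40,[0,-0.04,0],[0,0,0.15]]]'; python3 -c "
from h import *
state()"
```

```text
time: 10.2
position: [0.4808, 0.0968, 0.0526]
tool_rot: [2.216, 2.227, 0.001]
contact_force: [2.7, -0.2, 1.1]
opening: 0.0402
finger_force: 1.1
time: 10.32
position: [0.4796, 0.0968, 0.0525]
tool_rot: [2.232, 2.21, 0.0]
contact_force: [1.6, -0.9, 2.0]
opening: 0.0401
finger_force: 1.0
t 10.32 p [0.4796 0.0968 0.0525] yaw 1.561 z [ 0.  0. -1.] F [ 1.6 -0.9  2. ] T [-0.03 -0.58  0.05] op 0.0401 ff 1.0 q [ 0.04  0.65 -0.41  2.05  0.49  0.54 -0.74]
```

```bash
python3 -m handwheel '[[40,[0,-0.04,0],[0,0,0.15]]]'|sed -n 4,6p;python3 -m handwheel '[[40,[0,-0.04,0],[0,0,0.15]]]'|sed -n 4,6p;
```

```text
contact_force: [2.0, 0.7, 2.3]
opening: 0.0401
finger_force: 1.1
contact_force: [4.4, -0.2, 2.0]
opening: 0.0401
finger_force: 2.1
```

```bash
python3 -m handwheel '[[40,[0,-0.04,0],[0,0,0.15]]]'|sed -n 2,6p; python3 -m handwheel '[[40,[0,-0.04,0],[0,0,0.15]]]'|sed -n 4,6p; python3 -c "
from h import *
state()"
```

```text
position: [0.4777, 0.0973, 0.0528]
tool_rot: [2.281, 2.159, 0.004]
contact_force: [5.7, -0.2, 0.3]
opening: 0.04
finger_force: 3.0
contact_force: [7.3, 1.8, 0.2]
opening: 0.04
finger_force: 3.7
t 10.82 p [0.4773 0.0976 0.0529] yaw 1.501 z [ 0.004  0.002 -1.   ] F [7.3 1.8 0.2] T [ 0.22 -1.61  0.12] op 0.0400 ff 3.7 q [ 0.02  0.64 -0.39  2.06  0.48  0.52 -0.79]
```

```bash
python3 -m handwheel '[[40,[0,0.1,0],[0,0,0]],[40,[0,0.15,0],[0,0,0]],[88,[0,0,-1],[0,0,0]],[88,[0,0,-1],[0,0,0]],[88,[0,0,-1],[0,0,0]],[88,[0,0,-1],[0,0,0]],[88,[0,0,-1],[0,0,0]],[88,[0,0,-1],[0,0,0]],[88,[0,0,0],[0,0,0]]]'; python3 -c "
from h import *
state();shot('wrist','w2')"
```

```text
time: 11.95
position: [0.4817, 0.0963, 0.2032]
tool_rot: [2.297, 2.143, 0.0]
contact_force: [-0.7, 0.9, 0.3]
opening: 0.0878
finger_force: 0.0
t 11.95 p [0.4817 0.0963 0.2032] yaw 1.501 z [ 0.001 -0.    -1.   ] F [-0.7  0.9  0.3] T [-0.07 -0.09  0.05] op 0.0878 ff 0.0 q [ 0.17  0.4  -0.56  1.97  0.28  0.84 -0.61]
```

View pics/w2.png

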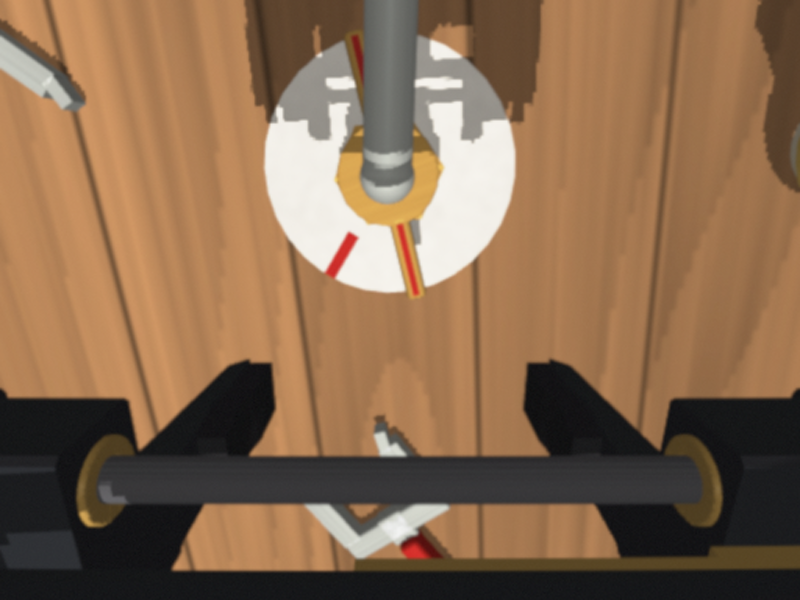

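Wing: near end (416,297), far end (354,34). Mark: (328,276)–(354,235). Disc centre is about (390,165).

```bash
python3 - <<'E'
from h import *
np.set_printoptions(precision=4,suppress=True)
W=dict(np.load('pics/w2.npz'));s=lambda L:np.array(L)*.64
w=onplane(W,s([(354,34),(416,297)]),.062)[:,:2];c=w.mean(0);print('axis',c,np.linalg.norm(w[0]-c),'wing',np.arctan2(*(w[1]-w[0])[::-1]))
P=onplane(W,s([(265,163),(515,163),(391,35),(391,293)]),0)[:,:2];print(P,P.mean(0))
k=onplane(W,s([(328,276),(354,235)]),0)[:,:2];d=k[0]-k[1];m=k.mean(0);print('mark',m,np.arctan2(*(m-c)[::-1]),np.arctan2(*d[::-1]),np.linalg.norm(m-c))
E
python3 -m handwheel '[[88,[-1,0.1,0],[0,0,-0.9]],[88,[-1,0.1,0],[0,0,-0.9]],[88,[-1,0,0],[0,0,-0.9]],[88,[-1,0,0],[0,0,-0.9]],[88,[-1,0.2,0],[0,0,-0.9]],[88,[-1,0.3,0],[0,0,-0.9]],[88,[-1,0.4,0],[0,0,-0.8]],[88,[-1,0.4,0],[0,0,0]],[88,[-1,0.4,0],[0,0,0]],[88,[-1,0.4,0],[0,0,0]],[88,[-1,0.4,0],[0,0,0]],[88,[-1,0.4,0],[0,0,0]],[88,[-1,0.4,0],[0,0,0]],[88,[-1,0.4,0],[0,0,0]],[88,[0,0,0],[0,0,0]]]';python3 -c "
from h import *
state();shot('wrist','w3')"
```

```text
axis [0.4805 0.1636] 0.07301739935321837 wing -1.4082917676406497
[[0.3959 0.1758]
 [0.567  0.1638]
 [0.4879 0.2478]
 [0.4752 0.077 ]] [0.4815 0.1661]
mark [0.4409 0.1077] -2.187257655067791 -2.2244065416953864 0.0685330401459865
time: 13.88
position: [0.6926, -0.1773, 0.1997]
tool_rot: [-1.534, -2.738, 0.002]
contact_force: [-0.8, 0.2, -0.4]
opening: 0.0879
finger_force: 0.0
t 13.88 p [ 0.6926 -0.1773  0.1997] yaw 2.120 z [-0.003  0.    -1.   ] F [-0.8  0.2 -0.4] T [-0.   -0.12 -0.01] op 0.0879 ff 0.0 q [ 0.52  0.77 -0.55  1.36  0.42  1.13  0.46]
```

View pics/w3.png

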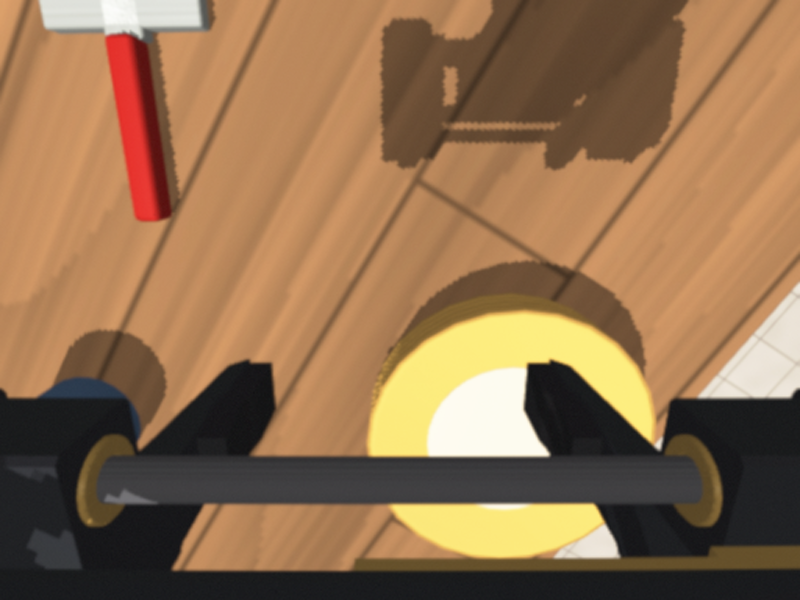

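Finger-tight is confirmed: wing at -1.408 world, a turn of about 1.2. I overshot sideways, but the wrench handle is visible from (121,37) to (152,215). I'll fit the handle top from this picture.

```bash
python3 - <<'E'
from h import *
np.set_printoptions(precision=4,suppress=True)
W=dict(np.load('pics/w3.npz'))
X,h=cloud(W)
m=((h[...,0]<6)|(h[...,0]>174))&(h[...,1]>180)
nl,lab,st,ce=cv2.connectedComponentsWithStats(m.astype(np.uint8));i=1+np.argmax(st[1:,4]);m=(lab==i)
v=h[...,2][m];print(st[i],np.percentile(v,[5,25,50,75,95]))
m&=(h[...,2]>200)&(X[...,2]>.015)
P=onplane(W,np.argwhere(m)[:,::-1],.022)[:,:2]
(c,sz,a)=cv2.minAreaRect(P.astype(np.float32)*1000);print(c,sz,a,'depth z',np.median(X[m][:,2]))
c=P.mean(0);vt=np.linalg.svd(P-c)[2];t=(P-c)@vt[0];print(c,vt[0],t.min(),t.max(),'ang',np.arctan2(vt[0][1],vt[0][0]))
E
```

```text
[  68   22   41  119 2843] [ 90. 102. 220. 230. 232.]
(501.94049072265625, -185.4193115234375) (13.778853416442871, 107.59228515625) 31.726911544799805 depth z 0.022082701470108934
[ 0.5006 -0.1833] [ 0.5273 -0.8497] -0.05131437365683782 0.05629475399962783 ang -1.0153830376167836
```

```bash
python3 -m handwheel '[[88,[0.6,-0.95,0],[0,0,0]],[88,[0.6,-0.95,0],[0,0,0]],[88,[0.6,-0.95,0],[0,0,0]],[88,[0.6,-0.95,0],[0,0,0]],[88,[0.6,-0.95,0],[0,0,0]],[88,[0.6,-0.95,0],[0,0,0]],[88,[0.6,-0.95,0],[0,0,0]],[70,[0,0,1],[0,0,0]],[70,[0,0,1],[0,0,0]],[60,[0,0,1],[0,0,0]],[60,[0,0,1],[0,0,0]],[60,[0,0,1],[0,0,0]],[60,[0,0,1],[0,0,0]],[60,[0,0,0.8],[0,0,0]],[60,[0,0,0.2],[0,0,0]]]';python3 -c "
from h import *
state()"
```

```text
time: 15.8
position: [0.4952, -0.1729, 0.0263]
tool_rot: [-1.531, -2.74, 0.001]
contact_force: [0.0, -0.1, 0.4]
opening: 0.0598
finger_force: 0.0
t 15.80 p [ 0.4952 -0.1729  0.0263] yaw 2.123 z [-0.002  0.001 -1.   ] F [ 0.  -0.1  0.4] T [-0.02 -0.12  0.01] op 0.0598 ff 0.0 q [ 0.6   0.75 -0.45  1.96  0.58  0.57  0.31]
```

```bash
python3 -m handwheel '[[60,[0,0,0.1],[0,0,0]],[0,[0,0,0],[0,0,0]],[0,[0,0,0],[0,0,0]],[0,[0,0,0],[0,0,0]],[0,[0,0,0],[0,0,0]],[0,[0,0,0],[0,0,0]],[0,[0,0,0],[0,0,0]],[0,[0,0,-0.1],[0,0,0]],[0,[0,0,-0.1],[0,0,0]],[0,[0,0,0],[0,0,0]]]';python3 -c "
from h import *
state()"
```

```text
time: 17.05
position: [0.4966, -0.1735, 0.03]
tool_rot: [1.533, 2.742, 0.001]
contact_force: [-0.2, -0.1, -4.2]
opening: 0.0177
finger_force: 30.0
t 17.05 p [ 0.4966 -0.1735  0.03  ] yaw 2.122 z [ 0.  0. -1.] F [-0.2 -0.1 -4.2] T [-0.05 -0.17  0.02] op 0.0177 ff 30.0 q [ 0.6   0.74 -0.45  1.96  0.58  0.57  0.31]
```

```bash
python3 -m handwheel '[[0,[0.6,0.94,0],[0,0,-0.12]],[0,[0.6,0.94,0],[0,0,0]],[0,[0.6,0.94,0],[0,0,0]],[0,[0.6,0.94,0],[0,0,0]],[0,[0.6,0.94,0],[0,0,0]],[0,[0.6,0.94,0],[0,0,0]],[0,[0.6,0.94,0],[0,0,0]],[0,[0,0,0],[0,0,0]],[0,[0,0,0],[0,0,0]]]';python3 -c "
from h import *
state();shot('wrist','w4')"
```

```text
time: 18.18
position: [0.5792, 0.0019, 0.0296]
tool_rot: [-1.517, -2.75, 0.002]
contact_force: [-1.0, -0.9, -3.1]
opening: 0.0175
finger_force: 30.0
t 18.18 p [0.5792 0.0019 0.0296] yaw 2.134 z [-0.001 -0.001 -1.   ] F [-1.  -0.9 -3.1] T [-0.08 -0.1  -0.01] op 0.0175 ff 30.0 q [ 0.25  0.8  -0.45  1.82  0.54  0.65  0.04]
```

View pics/w4.png

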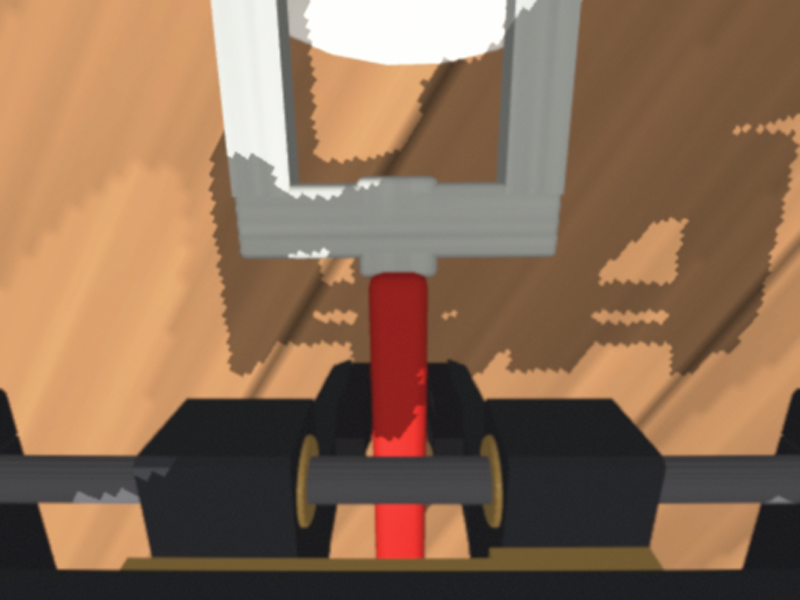

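```bash
python3 - <<'E'
from h import *
np.set_printoptions(precision=4,suppress=True)
W=dict(np.load('pics/w4.npz'));s=lambda L:np.array(L)*.64
tcp=np.array([.5792,.0019]);y=2.134;M=np.array([[np.cos(y),np.sin(y)],[np.sin(y),-np.cos(y)]])
f=lambda p,z:(onplane(W,s(p),z)[:,:2]-tcp)@M.T
print('handle front',f([(372,275),(426,275)],.027))
print('jaw inner back',f([(298,186),(500,184)],.019),'outer back',f([(243,256),(555,254)],.019))
print('arms inner',f([(288,60),(508,60)],.019))
X,h=cloud(W);print('z arms',[X[int(v*.64),int(u*.64),2] for u,v in [(250,100),(250,20),(545,100),(545,20),(320,225),(400,230)]])
print('axis in tool',(np.array([.4805,.1636])-tcp)@M.T)
E
```

```text
handle front [[ 0.0445 -0.0072]
 [ 0.0445  0.0084]]
jaw inner back [[ 0.0691 -0.0286]
 [ 0.0696  0.0299]] outer back [[ 0.0484 -0.0467]
 [ 0.049   0.0479]]
arms inner [[ 0.1022 -0.0292]
 [ 0.1021  0.03  ]]
z arms [np.float64(0.017463812719305388), np.float64(0.018512849919038482), np.float64(0.017724217125271807), np.float64(0.01919631362583979), np.float64(0.019257600961997218), np.float64(0.018719427126387245)]
axis in tool [0.1894 0.0029]
```

```bash
python3 -m handwheel '[[0,[0.3,0.1,0],[0,0,0]],[0,[0.6,0,0],[0,0,0]],[0,[0.6,0,0],[0,0,0]],[0,[0.5,0,0],[0,0,0]]]';python3 -m handwheel '[[0,[0.5,0,0],[0,0,0]],[0,[0.4,0,0],[0,0,0]]]';python3 -m handwheel '[[0,[0.3,0,0],[0,0,0]],[0,[0,0,0],[0,0,0]]]';python3 -c "
from h import *
state()"
```

```text
time: 18.73
position: [0.5543, 0.0479, 0.03]
tool_rot: [-1.515, -2.752, -0.0]
contact_force: [-0.1, 0.5, -3.0]
opening: 0.0177
finger_force: 30.0
time: 18.98
position: [0.5428, 0.0663, 0.03]
tool_rot: [-1.516, -2.752, -0.0]
contact_force: [-0.3, 0.5, -3.1]
opening: 0.018
finger_force: 30.0
time: 19.23
position: [0.539, 0.0723, 0.03]
tool_rot: [-1.516, -2.752, -0.0]
contact_force: [0.5, -0.3, -2.3]
opening: 0.0177
finger_force: 30.0
t 19.23 p [0.539  0.0723 0.03  ] yaw 2.135 z [-0.  0. -1.] F [ 0.5 -0.3 -2.3] T [-0.09 -0.2   0.1 ] op 0.0177 ff 30.0 q [ 0.12  0.76 -0.44  1.91  0.55  0.59 -0.12]
```

```bash
python3 -m handwheel '[[0,[0.005,-0.216,0],[0,0,0.5]],[0,[0.005,-0.216,0],[0,0,0.5]],[0,[0.005,-0.216,0],[0,0,0.5]],[0,[0.005,-0.216,0],[0,0,0.5]],[0,[0.005,-0.216,0],[0,0,0.5]],[0,[0.005,-0.216,0],[0,0,0.5]]]';python3 -c "
from h import *
state()"
```

```text
time: 19.98
position: [0.5118, 0.0589, 0.0305]
tool_rot: [1.91, 2.491, 0.005]
contact_force: [3.5, 2.9, -4.4]
opening: 0.018
finger_force: 30.3
t 19.98 p [0.5118 0.0589 0.0305] yaw 1.833 z [ 0.004  0.001 -1.   ] F [ 3.5  2.9 -4.4] T [ 0.08 -0.77  0.48] op 0.0180 ff 30.3 q [ 0.08  0.71 -0.36  1.99  0.48  0.52 -0.36]
```

```bash
python3 -m handwheel '[[0,[0.005,-0.216,0],[0,0,0.5]],[0,[0.005,-0.216,0],[0,0,0.5]],[0,[0.005,-0.216,0],[0,0,0.5]],[0,[0.005,-0.216,0],[0,0,0.5]],[0,[0.005,-0.216,0],[0,0,0.5]],[0,[0.005,-0.216,0],[0,0,0.5]],[0,[0.005,-0.216,0],[0,0,0.5]],[0,[0.005,-0.216,0],[0,0,0.5]],[0,[0,0,0],[0,0,0]]]';python3 -c "
from h import *
state();shot('wrist','w5');shot('scene','s5')
np.set_printoptions(precision=4,suppress=True)
p=np.load('pics/s5.npz')['p'];a=cv2.resize(p[120:200,250:350,::-1],(800,600)[:1]+(640,)[:0]+(600,),interpolation=cv2.INTER_CUBIC)
cv2.imwrite('pics/both.png',np.hstack([cv2.resize(a,(400,320)),cv2.resize(np.load('pics/w5.npz')['p'][...,::-1],(400,320))]))"
```

```text
time: 21.1
position: [0.4679, 0.0551, 0.0303]
tool_rot: [2.366, 2.064, 0.001]
contact_force: [1.9, -3.8, -2.9]
opening: 0.0178
finger_force: 30.2
t 21.10 p [0.4679 0.0551 0.0303] yaw 1.434 z [ 0.002 -0.001 -1.   ] F [ 1.9 -3.8 -2.9] T [-0.72 -0.54  0.46] op 0.0178 ff 30.2 q [-0.01  0.65 -0.25  2.11  0.38  0.42 -0.69]
```

View pics/both.png

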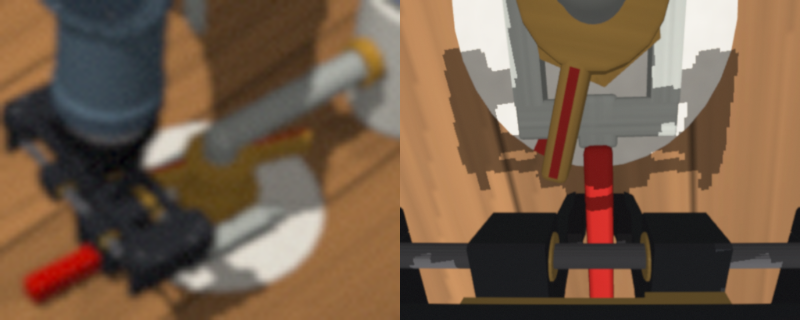

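Right panel (wrist): wing from (573,68) to (553,180), the mark just appearing to its left at (541,146), and the handle at (599,150).

```bash
python3 - <<'E'
from h import *
W=dict(np.load('pics/w5.npz'))
s=lambda L:(np.array(L)-[400,0])*[1.28,1.2]
w=onplane(W,s([(573,68),(553,180)]),.062)[:,:2];c=np.array([.4805,.1636])
print(w,[np.arctan2(*(q-c)[::-1]) for q in w],[np.linalg.norm(q-c) for q in w],np.arctan2(*(w[1]-w[0])[::-1]))
# stripe pixels
X,h=cloud(W);m=((h[...,0]<8)|(h[...,0]>172))&(h[...,1]>150)&(X[...,2]>.05)&(X[...,2]<.08)
P=onplane(W,np.argwhere(m)[:,::-1],.062)[:,:2];print(len(P))
v=np.linalg.svd(P-P.mean(0))[2][0];print(np.arctan2(*v[::-1]),np.arctan2(*(P.mean(0)-c)[::-1]))
E
```

```text
[[0.46905539 0.1386003 ]
 [0.45286526 0.09671263]] [np.float64(-2.0001092175086197), np.float64(-1.9625900852602047)] [np.float64(0.027494801556967416), np.float64(0.0723712618671713)] -1.9396222909143999
1586
-1.9599370960599496 -1.972129502233372
```

```bash
cat > wing.py <<'E'
from h import *
import sys
shot('wrist',sys.argv[1]);W=dict(np.load(f'pics/{sys.argv[1]}.npz'))
c=np.array([.4805,.1636])
X,h=cloud(W);m=((h[...,0]<8)|(h[...,0]>172))&(h[...,1]>150)&(X[...,2]>.05)&(X[...,2]<.08)
P=onplane(W,np.argwhere(m)[:,::-1],.062)[:,:2]
v=np.linalg.svd(P-P.mean(0),full_matrices=False)[2][0];print(len(P),'dir',np.arctan2(*v[::-1]),'pos',np.arctan2(*(P.mean(0)-c)[::-1]))
state()
E
python3 -m handwheel '[[0,[0.005,-0.216,0],[0,0,0.5]],[0,[0.005,-0.216,0],[0,0,0.5]],[0,[0.005,-0.216,0],[0,0,0.5]],[0,[0.003,-0.13,0],[0,0,0.3]],[0,[0,0,0],[0,0,0]]]'; python3 wing.py w6
```

```text
time: 21.82
position: [0.4482, 0.0593, 0.03]
tool_rot: [2.544, 1.842, -0.001]
contact_force: [2.0, -4.4, -3.3]
opening: 0.0177
finger_force: 30.1
1583 dir -2.143361380178294 pos -2.158338459903503
t 21.88 p [0.4482 0.0592 0.03  ] yaw 1.254 z [-0.    -0.001 -1.   ] F [ 1.5 -5.4 -3.8] T [-1.14 -0.46  0.41] op 0.0178 ff 30.1 q [-0.07  0.63 -0.2   2.15  0.32  0.38 -0.84]
```

```bash
python3 -m handwheel '[[0,[0.003,-0.17,0],[0,0,0.4]],[0,[0,0,0],[0,0,0]]]'; python3 wing.py w7
```

```text
time: 22.12
position: [0.4439, 0.0607, 0.0299]
tool_rot: [2.58, 1.791, -0.002]
contact_force: [1.7, -5.1, -2.6]
opening: 0.0179
finger_force: 30.1
1592 dir -2.1852777451139094 pos -2.1999973661366097
t 22.18 p [0.444  0.0606 0.0299] yaw 1.213 z [-0.001 -0.001 -1.   ] F [ 1.2 -4.  -2.8] T [-1.01 -0.34  0.35] op 0.0175 ff 30.1 q [-0.08  0.63 -0.19  2.16  0.31  0.38 -0.88]
```

```bash
python3 -m handwheel '[[0,[0.005,0.17,0],[0,0,-0.4]],[0,[0.005,0.17,0],[0,0,-0.4]],[0,[0,0,0],[0,0,0]]]'; python3 wing.py w8; python3 -c "
import numpy as np
y=1.29;d=np.array([np.cos(y),np.sin(y)])"
```

```text
time: 22.55
position: [0.4522, 0.0596, 0.0299]
tool_rot: [-2.505, -1.894, -0.0]
contact_force: [-0.4, 0.2, -3.5]
opening: 0.0177
finger_force: 30.0
1590 dir -2.172674155091829 pos -2.1884261065517663
t 22.60 p [0.4519 0.0595 0.0299] yaw 1.294 z [-0.     0.001 -1.   ] F [-0.3 -0.5 -3.7] T [0.02 0.05 0.11] op 0.0177 ff 30.0 q [-0.06  0.64 -0.21  2.14  0.33  0.39 -0.81]
```

```bash
python3 -m handwheel '[[0,[0.005,0.216,0],[0,0,-0.5]],[0,[-0.3,0,0],[0,0,0]],[0,[-0.3,0,0],[0,0,0]],[0,[-0.4,0,0],[0,0,0]]]'; python3 wing.py w9
```

```text
time: 23.1
position: [0.4512, 0.0328, 0.0299]
tool_rot: [-2.459, -1.955, 0.0]
contact_force: [0.7, -0.0, -3.7]
opening: 0.0178
finger_force: 30.0
1823 dir -2.1741464299351585 pos -2.1831260004359243
t 23.15 p [0.4507 0.0309 0.0298] yaw 1.342 z [-0.001 -0.002 -1.   ] F [-1.1 -2.  -3.2] T [-0.26  0.    0.  ] op 0.0176 ff 30.0 q [ 0.02  0.64 -0.22  2.15  0.36  0.39 -0.73]
```

```bash
python3 -m handwheel '[[0,[-0.6,0,0],[0,0,0]],[0,[-0.8,0,0],[0,0,0]],[0,[-0.8,0,0],[0,0,0]],[0,[-1,0,0],[0,0,0]],[0,[-1,0,0],[0,0,0]],[0,[-1,0,0],[0,0,0]],[0,[0,0,0],[0,0,0]],[0,[0,0,0.1],[0,0,0]],[0,[0,0,0.1],[0,0,0]],[0,[0,0,0],[0,0,0]]]'; python3 wing.py w10
```

```text
time: 24.4
position: [0.4226, -0.0925, 0.025]
tool_rot: [-2.457, -1.958, -0.0]
contact_force: [-0.3, -0.5, -0.1]
opening: 0.0175
finger_force: 30.0Traceback (most recent call last):
  File "wing.py", line 6, in <module>
    P=onplane(W,np.argwhere(m)[:,::-1],.062)[:,:2]
      ~~~~~~~^^^^^^^^^^^^^^^^^^^^^^^^^^^^^^^
  File "h.py", line 8, in onplane
    r=rays(c,uv);return c['eye']+r*((z-c['eye'][2])/r[:,2])[:,None]
  File "h.py", line 5, in rays
    n=cv2.undistortPoints(uv,c['mtx'],c['dist_coeffs'])[:,0]
      ~~~~~~~~~~~~~~~~~~~^^^^^^^^^^^^^^^^^^^^^^^^^^^^^^
cv2.error: OpenCV(4.12.0) /io/opencv/modules/calib3d/src/undistort.dispatch.cpp:347: error: (-215:Assertion failed) CV_IS_MAT(_src) && CV_IS_MAT(_dst) && (_src->rows == 1 || _src->cols == 1) && (_dst->rows == 1 || _dst->cols == 1) && _src->cols + _src->rows - 1 == _dst->rows + _dst->cols - 1 && (CV_MAT_TYPE(_src->type) == CV_32FC2 || CV_MAT_TYPE(_src->type) == CV_64FC2) && (CV_MAT_TYPE(_dst->type) == CV_32FC2 || CV_MAT_TYPE(_dst->type) == CV_64FC2) in function 'cvUndistortPointsInternal'
```

```bash
python3 -m handwheel '[[50,[0,0,0],[0,0,0]],[50,[0,0,0],[0,0,0]],[60,[0,0,0],[0,0,0]],[60,[0,0,0],[0,0,0]],[60,[0,0,-0.5],[0,0,0]],[60,[0,0,-1],[0,0,0]],[60,[0,0,-1],[0,0,0]],[60,[0,0,-1],[0,0,0]],[60,[0,0,-1],[0,0,0]],[60,[0,0,-1],[0,0,0]],[60,[0,0,-1],[0,0,0]],[60,[0,0,-1],[0,0,0]],[60,[0.8,0,0],[0,0,0]],[60,[0.8,0,0],[0,0,0]],[60,[0.8,0,0],[0,0,0]],[60,[0,0,0],[0,0,0]]]'; python3 wing.py w11
```

```text
time: 26.45
position: [0.4359, -0.0336, 0.2131]
tool_rot: [2.456, 1.959, 0.001]
contact_force: [-0.1, -0.6, -0.3]
opening: 0.06
finger_force: 0.0
117 dir -2.169486190581993 pos -2.1785833637941177
t 26.50 p [ 0.4357 -0.0347  0.2129] yaw 1.345 z [ 0. -0. -1.] F [-0.5 -0.7  0.2] T [-0.04 -0.05  0.  ] op 0.0601 ff 0.0 q [ 0.39  0.28 -0.48  2.1   0.18  0.81 -0.42]
```

View pics/w11.png

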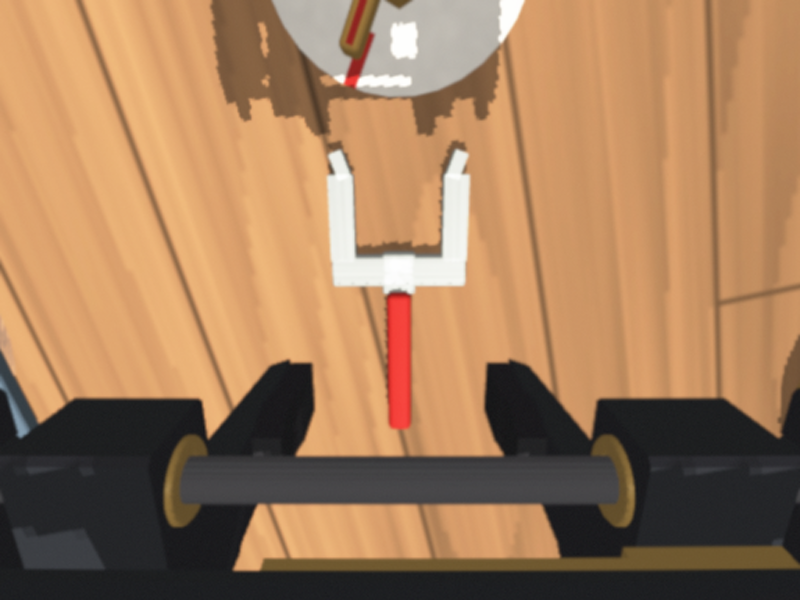

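The wrench lies flat at (398,200–430), clear of the disc. The wing end at (355,40) lies over the mark at (360,60), and the last measurement puts it within about 0.02 rad of the target.

```bash
python3 -c "
from plant import workorder;print(workorder.close_job())"
```

```text
the job is handed in; nothing more can be done
None
```

The nut was turned by hand to finger-tight, then pulled about an eighth of a turn further with the wrench; the wing lies over the red mark to within about 0.02 rad by the wrist camera. The wrench lies flat on the table clear of the nut, the gravy boat and mug were not touched, and the job was handed in at about 26.5 s; no verdict came back.

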